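Weigh two gift boxes and keep the packed one

ROBOT

A 6-joint arm with a two-finger parallel gripper is mounted at the origin on the work surface. World frame = base frame: x ahead of the robot, y to its left, z up, the work surface at z = 0. Lengths are in m, angles in rad, forces in N, time in s.
With the tool pointing down it reaches from about 0.3 to 0.85 m from the base axis. Payload 5.4 kg.
Tool frame: the origin (TCP) lies on the centre line of the jaws, within the pads' length; the fingertips stand 14 mm ahead of it and the grasp point (between the pads) lies 5 mm behind it; z points along the fingers, y is the line along which they close (so a half turn about z gives the same grasp; the last joint's range is limited). The gripper opens to 85 mm and grips with 20 to 120 N. Pads are 22 mm wide; open, the fingers measure 114 mm over their backs; the gripper's body (76 mm by 85 mm) begins 54 mm behind the grasp point. The pads swing forward as they close: fully open they stand 13 mm farther back than shut.
Start: joints at [1.114, 0.158, 1.597, -0, 1.386, -0.21], TCP at [0.14, 0.558, 0.245] pointing down, gripper open.
Joint ranges: [-2.91, 2.91], [-0.94, 2.29], [0.18, 2.7], [-1.29, 4.43], [0.17, 2.64], [-3, 3]. Speed limits (rad/s): [2.57, 2.57, 3.14, 3.14, 3.14, 3.14].

INTERFACE

Orientations are given as a unit quaternion [w, x, y, z].
In Python, from plant import env, eyes, job gives the robot as it stands.
- The arm moves only by the shell command python3 -m handwheel 'ROWS' [OPENING] [FORCE]. ROWS is a JSON object of lists of equal length, an entry for each row: "dp": the shift along the tool's x, y, z in mm, a list of three; "twist": the turn, a rotation vector about the tool's x, y, z in units of 5 degrees (1.0 is 5 degrees), a list of three. A call has 1 to 20 rows; each row shifts and turns the commanded pose from where the row before left it, along the tool's axes as they then stand; what a row does not reach is not made up. A row lasts 1/12 s, in which the tool goes at most 41.7 mm and 7.16 degrees, less where a joint would pass 70% of its speed; a pose out of reach is approached as far as the arm can. A call is refused whole if a number of a shift passes 41.7 or a number of a turn 1, either way. A call with a gripper value outside its range is refused whole. OPENING is the gripper's target within -1 to 1 (shut at 1, half-way at 0, fully open at -1), set as the call begins (- or left out, the last holds). The fingers move at their own pace and stop on an object; FORCE is the grip in N (left out, the last holds). Time passes only in rows, so rows that do not move let the fingers close. It gives the time, the measured TCP pose, the force, the opening and the grip force at its end, in the units of the state.
- env.state(): the state, without advancing time (a new reading comes with each control period).
- eyes.camera(name): name is "scene" or "side" or "wrist"; returns the picture (384x512x3 uint8, red, green, blue); there is no depth.
- eyes.get_calibration(name): a dict with "vfov" (degrees; the focal length in pixels is half the picture's height over the tangent of half this angle, whatever the lens; pixels are square), "cx", "cy" (the principal point, pixels), "origin" and "attitude" of the camera in the world. Camera axes: x right, y down, z forward; pixel columns grow to the right and rows downward; lengths in m; the calibration is good to about 2 mm. A picture is of the moment at which its call begins: read the wrist's pose just before it. get_calibration takes no time and is no camera call; for the wrist camera it gives the pose at the moment of the call.
- job.sign_off(): hands the job in; it is judged then, once.
The state is a dict: "time_s": time; "joint_pos": joint angles; "qd": joint speeds; "tau": joint torques, N m; "ee_pos": TCP position; "tcp_rot": TCP orientation; "contact_force": force on the tool from outside, world axes, zero at the start; "wrist_torque": the same for the moment, N m; "finger_gap": finger opening in m; "grasp_force": force on a finger pad.
Only numpy, scipy, OpenCV 4.12 (cv2) and the standard library are available. Lean on these libraries where they do the work, as an engineer would, in place of code of your own. Each camera call takes 0.05 s, during which the arm holds its last target. There are 200 camera calls.

TASK

One of the two small red-lidded gift boxes already has its brass stamp packed inside: set one box on each pan of the balance, upright and well centred, and let go so the balance shows which is heavier. Then slide the box whose pan dropped straight off its pan onto the wooden ledge behind, without lifting it, so that it stands upright and wholly on the ledge, with the lighter box left standing on its own pan. Leave the small paint jars on the ledge and on the table where they stand.

Things in the scene. Friction and masses are not known exactly. Their poses are not given: they have to be found in the camera images.
- balance: two-pan balance bolted to the table, with a wooden ledge fixed along its far side. Origin on the table under the pivot; x points square to the beam, towards the ledge (away from the robot); y runs along the beam to the left pan; z up. The pan centres stand at x = 0, y = +115 (left) and -115 (right). Nothing of it stands above the pans.
- pan_left (a point): centre of the top face of the left (+y) pan, a flat square plate 66 x 66 x 4, no rim. It stays level while riding up and down with the beam: top 85 above the table when the beam is level, 69 when down on its stop, 101 when up. Empty, it rests level; one box alone takes its pan fully down, within about a second; a pan gives way to about 1 N.
- pan_right (a point): the same for the right (-y) pan
- beam (a joint): tilt of the beam, rad: 0 level, +0.14 at the stop with the right pan down (left up), -0.14 at the stop with the left pan down (right up)
- ledge: fixed wooden ledge behind the pans, level, 360 long (y), 85 deep (x), top 66 above the table, so 3 below the top of a pan that is down. Origin at the centre of its top face, 79.5 behind the pivot line (balance x); axes as the balance's. Its near edge is 4 beyond the pans' far edges; along its far edge runs a stop strip 8 thick and 12 high.
- box_a: one of two gift boxes that look exactly alike: closed, 48 x 48 x 40 high, cream sides and a red lid (the lid's skirt only 0.7 proud). Origin at the centre of its underside, z up through the lid. One weighs about 70 g, the other 190 to 240 g (a loose brass stamp sits inside); which of the two varies. At first on the table before the balance, one left, one right, skewed.
- box_b: one of two gift boxes that look exactly alike: closed, 48 x 48 x 40 high, cream sides and a red lid (the lid's skirt only 0.7 proud). Origin at the centre of its underside, z up through the lid. One weighs about 70 g, the other 190 to 240 g (a loose brass stamp sits inside); which of the two varies. At first on the table before the balance, one left, one right, skewed.
- jar_ledge: a small glass paint jar (30 across, 42 high) standing on the ledge midway between the two pans; a bystander. Origin at the centre of its underside.
- jar_front: a small glass paint jar (30 across, 42 high) standing on the table in front of the balance, between the two gift boxes; a bystander. Origin at the centre of its underside.
Not all that is in view belongs to the job. What is shaped like the box_a but blue is not meant.

How it is judged:
By the outcome, as a careful person would: the job done as asked, in the order asked, and still so for the second after the job is handed in, with the robot touching nothing.
It also fails if it takes over 69 s, if anything falls off the work surface, if the arm or the gripper's body presses on something with over 40 N, if the wrist force passes 120 N, or if a joint passes its speed limit or range.

## Working session

There is one attempt and no reset: what is moved stays moved. The work goes in short steps, Python scripts to look and compute and a shell command to move; the robot and the scene stay as the last step left them, time stands still between calls to the robot, and variables do not carry over. Pictures are saved under pics/ and viewed, at most 10 in all, crops included, and the job is handed in when it is done.

```bash
mkdir -p pics; ls; cat > h.py <<'E'
import numpy as np, cv2, json
from plant import env, eyes, job
from scipy.spatial.transform import Rotation as R
def snap(n,f,crop=None,s=1):
    c=eyes.get_calibration(n); im=eyes.camera(n)
    np.save('pics/'+f+'.npy',im); json.dump({k:(np.array(v).tolist()) for k,v in c.items()},open('pics/'+f+'.json','w'))
    cv2.imwrite('pics/'+f+'.png',im[:,:,::-1]); return im
def mat(c):
    a=np.array(c['attitude'])
    return R.from_quat(a[[1,2,3,0]]).as_matrix() if a.size==4 else a.reshape(3,3)
def ray(f,u,v,z):
    c=json.load(open('pics/'+f+'.json')); F=192/np.tan(np.radians(c['vfov'])/2)
    d=mat(c)@np.array([(u-c['cx'])/F,(v-c['cy'])/F,1]); o=np.array(c['origin'])
    return o+d*(z-o[2])/d[2]
def proj(f,p):
    c=json.load(open('pics/'+f+'.json')); F=192/np.tan(np.radians(c['vfov'])/2)
    q=mat(c).T@(np.array(p)-np.array(c['origin'])); return q[:2]/q[2]*F+[c['cx'],c['cy']]
E
python3 - <<'E'
from h import *
a=snap('scene','s0');b=snap('side','d0');w=snap('wrist','w0')
for n in('scene','side','wrist'):print(eyes.get_calibration(n))
s=env.state();print(s['time_s'],s['ee_pos'],s['tcp_rot'],s['contact_force'],s['finger_gap'])
im=np.zeros((600,800,3),np.uint8)
im[:300,:400]=cv2.resize(b,(400,300));im[:300,400:]=cv2.resize(w,(400,300))
cv2.imwrite('pics/m0.png',im[:300,:,::-1])
cv2.imwrite('pics/s0b.png',cv2.resize(a,(800,600))[:,:,::-1])
E
```

```text
pics
{'vfov': 50.258279673824276, 'cx': 255.58532343048537, 'cy': 194.57951760091086, 'origin': array([1.0039277 , 0.43130187, 0.80959035]), 'attitude': array([-0.14081707,  0.39746612,  0.84868597, -0.31925439])}
{'vfov': 46.72604476157168, 'cx': 243.31878937941616, 'cy': 191.393964503013, 'origin': array([ 0.39238128, -0.75496034,  0.49351278]), 'attitude': array([-0.50520258,  0.8591805 , -0.06573432,  0.04752081])}
{'vfov': 64.13554868182163, 'cx': 253.033044232752, 'cy': 188.81941145583912, 'origin': array([0.06934357, 0.57470629, 0.37378655]), 'attitude': array([0.11607898, 0.78032747, 0.60806442, 0.08872636])}
0.15 [0.1403067  0.55715239 0.24452861] [-2.19827774e-04  1.23087454e-01  9.92395551e-01 -7.06904468e-04] [-0.16191008 -0.43315773  0.54868984] 0.08486399175050781
```

View pics/s0b.png

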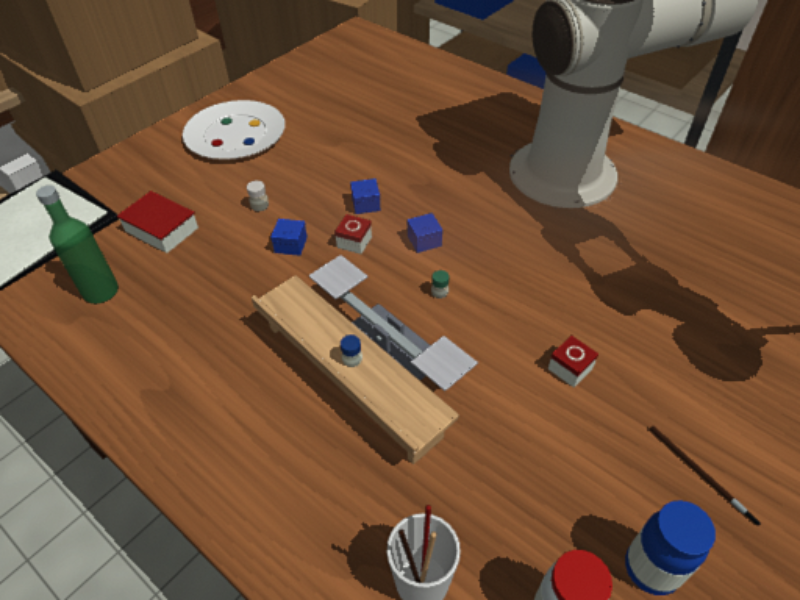

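View pics/m0.png

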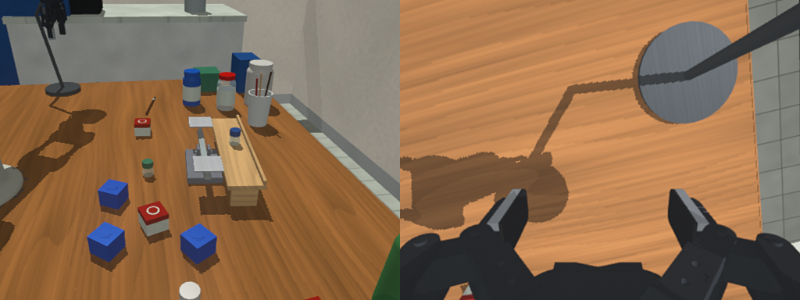

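The scene shows two red-lidded boxes with a white ring, at (353,232) among three blue cubes and at (574,358). Other things that could be taken for them are the red book (158,220), the red jar lid (582,578), and the blue cubes (366,195), (289,237) and (425,232). I choose the two ringed boxes and will check them in a close crop.

```bash
python3 - <<'E'
from h import *
a=np.load('pics/s0.npy')[100:300,150:400]
cv2.imwrite('pics/c0.png',cv2.resize(a,None,fx=3,fy=3,interpolation=cv2.INTER_CUBIC)[:,:,::-1])
E
```

```text
(no output)
```

View pics/c0.png

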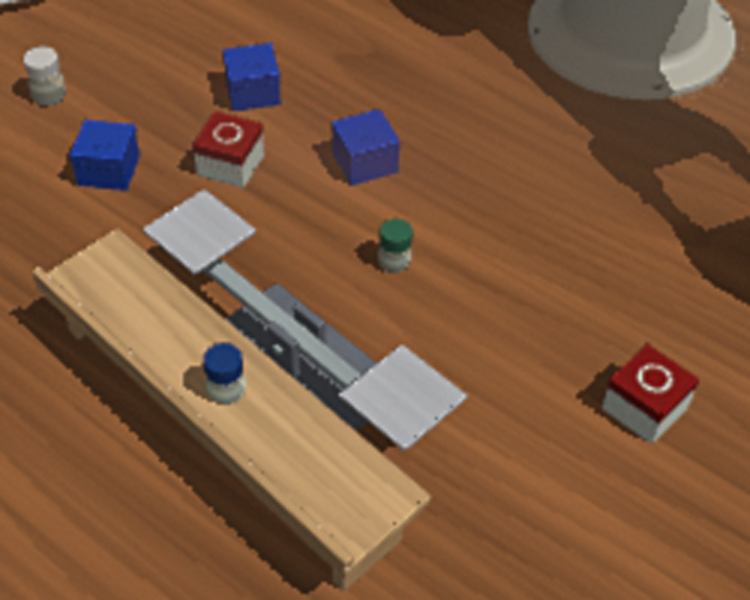

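Both ringed boxes are confirmed: the lid centres are at about crop (229,137) and (652,381). The pans are at (200,231) and (403,396), and the jars at (225,360) and (396,235).

```bash
python3 - <<'E'
from h import *
P=lambda x,y,z:ray('s0',150+x/3,100+y/3,z)
def quad(n,pts,z):
    q=np.array([P(x,y,z)[:2] for x,y in pts]); c=q.mean(0)
    e=np.roll(q,-1,0)-q; L=np.linalg.norm(e,axis=1); ang=np.degrees(np.arctan2(e[:,1],e[:,0]))%90
    print(n,c.round(4),'len',L.round(4),'ang',ang.round(1)); return c
quad('boxR',[(216,113),(264,124),(243,162),(194,147)],.04)
quad('boxL',[(648,345),(698,382),(655,417),(606,387)],.04)
r=quad('panR',[(203,190),(256,230),(198,272),(145,230)],.085)
l=quad('panL',[(403,345),(466,396),(404,447),(340,395)],.085)
print('sep',np.linalg.norm(l-r),'beam dir',np.degrees(np.arctan2(*(l-r)[::-1])),(l+r)/2)
for n,x,y,z in [('jarF',396,230,.042),('jarL',223,358,.108),('blue1',252,60,.045),('blue2',105,138,.045),('blue3',365,130,.045),('white',42,62,.05),('ledge farR',38,270,.078),('ledgefarL',345,570,.078),('ledgenearL',430,497,.066),('ledgenearR',118,232,.066)]: print(n,P(x,y,z).round(4))
E
```

```text
boxR [ 0.416  -0.1851] len [0.0485 0.054  0.0503 0.0499] ang [20.6 21.1 15.9 19.3]
boxL [0.4155 0.2582] len [0.0485 0.0504 0.043  0.0564] ang [81.4 79.8 89.2 85.9]
panR [ 0.5476 -0.0908] len [0.0654 0.063  0.0652 0.0635] ang [84.7 85.5 85.1 85.7]
panL [0.5734 0.1362] len [0.064  0.0636 0.063  0.0657] ang [82.7 82.9 84.6 83.7]
sep 0.22839143439711837 beam dir 83.51405176512422 [0.56053152 0.022701  ]
jarF [0.4142 0.0083 0.042 ]
jarL [0.6436 0.0259 0.108 ]
blue1 [ 0.3249 -0.2386  0.045 ]
blue2 [ 0.494  -0.2682  0.045 ]
blue3 [ 0.3343 -0.0896  0.045 ]
white [ 0.4607 -0.3912  0.05  ]
ledge farR [ 0.6576 -0.166   0.078 ]
ledgefarL [0.7052 0.1896 0.078 ]
ledgenearL [0.6194 0.1957 0.066 ]
ledgenearR [ 0.5811 -0.1561  0.066 ]
```

```bash
cat >> h.py <<'E'
def go(p,yaw_y=None):
    s=env.state(); q=np.array(s['tcp_rot']); r=R.from_quat(q[[1,2,3,0]]); M=r.as_matrix()
    print('t',round(s['time_s'],2),'tcp',(np.array(s['ee_pos'])*1e3).round(1),'F',np.array(s['contact_force']).round(1),'gap',round(s['finger_gap']*1e3,1),'grip',round(s['grasp_force'],1))
    y=np.degrees(np.arctan2(M[1,1],M[0,1])); print('tool y dir',round(y,2),'zaxis',M[:,2].round(3))
    if yaw_y is not None:
        print('twist z units',round(-(yaw_y-y)/5,2)); M=R.from_euler('z',yaw_y-y,degrees=True).as_matrix()@M
    if p is not None: print('dp mm (after turn)',(M.T@(np.array(p)-s['ee_pos'])*1e3).round(1))
E
python3 -m handwheel '{"dp":[[0,0,0],[0,0,0],[-21.9,-19.1,7],[-21.9,-19.1,7],[-21.9,-19.1,7],[-21.9,-19.1,7],[-21.9,-19.1,7],[-21.9,-19.1,7],[-21.9,-19.1,7],[-21.9,-19.1,7],[-21.9,-19.1,7],[-21.9,-19.1,7],[-21.9,-19.1,7],[-21.9,-19.1,7],[-21.9,-19.1,7],[-21.9,-19.1,7],[0,0,0],[0,0,0]],"twist":[[0,0,-0.78],[0,0,-0.78],[0,0,0],[0,0,0],[0,0,0],[0,0,0],[0,0,0],[0,0,0],[0,0,0],[0,0,0],[0,0,0],[0,0,0],[0,0,0],[0,0,0],[0,0,0],[0,0,0],[0,0,0],[0,0,0]]}' -1 30
python3 - <<'E'
from h import *
go([.4155,.2582,.147],83.7); a=snap('wrist','w1')
print(proj('w1',[.4155,.2582,.04]))
E
```

```text
time_s: 1.65
ee_pos: [0.4159, 0.2569, 0.1467]
tcp_rot: [-0.001, 0.057, 0.998, -0.0]
contact_force: [-1.2, -0.3, -0.4]
finger_gap: 0.0855
grasp_force: 0.0
t 1.65 tcp [415.9 256.9 146.7] F [-1.2 -0.3 -0.4] gap 85.5 grip 0.0
tool y dir 83.5 zaxis [-0.001 -0.    -1.   ]
twist z units -0.04
dp mm (after turn) [ 0.5  1.2 -0.3]
[255.73034262 190.64856484]
```

View pics/w1.png

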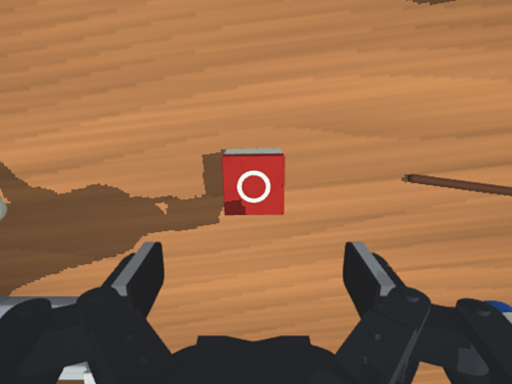

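The wrist view shows the left box's lid, centre (253,185), with corners at about (222,155), (284,153), (284,214) and (222,216). It is nearly square to the jaws.

```bash
python3 - <<'E'
from h import *
q=np.array([ray('w1',*p,.04)[:2] for p in [(222,155),(284,153),(284,214),(222,216)]])
e=np.roll(q,-1,0)-q;print(q.mean(0),np.linalg.norm(e,axis=1),np.degrees(np.arctan2(e[:,1],e[:,0]))%90)
c=q.mean(0);go([c[0],c[1],.020],83.7)
E
```

```text
[0.41088335 0.25648576] [0.04824301 0.05075318 0.05120906 0.05097103] [85.35128582 85.13446389 85.48586702 81.79917928]
t 1.7 tcp [415.4 257.8 147. ] F [-0.2  0.7  0.4] gap 85.5 grip 0.0
tool y dir 83.59 zaxis [-0.001  0.    -1.   ]
twist z units -0.02
dp mm (after turn) [  4.2  -1.7 127. ]
```

```bash
python3 -m handwheel '{"dp":[[1,0,30],[1,-1,30],[1,0,30],[0.5,-0.5,20],[0,0,10],[0,0,6],[0,0,0],[0,0,0]],"twist":[[0,0,0],[0,0,0],[0,0,0],[0,0,0],[0,0,0],[0,0,0],[0,0,0],[0,0,0]]}' -1 30
python3 -m handwheel '{"dp":[[0,0,0],[0,0,0],[0,0,0],[0,0,0],[0,0,0],[0,0,0],[0,0,0],[0,0,0],[0,0,0],[0,0,0]],"twist":[[0,0,0],[0,0,0],[0,0,0],[0,0,0],[0,0,0],[0,0,0],[0,0,0],[0,0,0],[0,0,0],[0,0,0]]}' 1 30
python3 - <<'E'
from h import *
go([.5734,.1362,.19],83.7)
E
```

```text
time_s: 2.37
ee_pos: [0.4128, 0.2575, 0.0224]
tcp_rot: [0.001, 0.055, 0.998, 0.0]
contact_force: [0.8, 0.8, -0.0]
finger_gap: 0.0857
grasp_force: 0.0
time_s: 3.2
ee_pos: [0.4129, 0.2571, 0.0223]
tcp_rot: [0.001, 0.055, 0.998, 0.0]
contact_force: [-0.4, -0.2, 6.3]
finger_gap: 0.0475
grasp_force: 31.6
t 3.2 tcp [412.9 257.1  22.3] F [-0.4 -0.2  6.3] gap 47.5 grip 31.6
tool y dir 83.66 zaxis [ 0.002  0.001 -1.   ]
twist z units -0.01
dp mm (after turn) [-173.  -102.5 -167.5]
```

```bash
python3 -m handwheel '{"dp":[[0,0,-10],[0,0,-25],[0,0,-35],[-5,-3,-35],[-15,-9,-35],[-25,-15,0],[-30,-18,0],[-30,-18,0],[-30,-18,0],[-20,-12,0],[-10,-7,0],[-6,-3.3,8],[0,0,15],[0,0,15],[0,0,5],[0,0,0],[0,0,0]],"twist":[[0,0,0],[0,0,0],[0,0,0],[0,0,0],[0,0,0],[0,0,0],[0,0,0],[0,0,0],[0,0,0],[0,0,0],[0,0,0],[0,0,0],[0,0,0],[0,0,0],[0,0,0],[0,0,0],[0,0,0]]}'
python3 - <<'E'
from h import *
go([.5708,.1351,.119],83.7)
a=snap('scene','s1')[200:275,230:330]; b=snap('side','d1')[130:230,220:320]
im=np.zeros((600,800,3),np.uint8)
cv2.imwrite('pics/m1.png',np.hstack([cv2.resize(a[:,:],(400,300),interpolation=2),cv2.resize(b[10:85],(400,300),interpolation=2)])[:,:,::-1])
E
```

```text
time_s: 4.62
ee_pos: [0.5698, 0.1359, 0.1182]
tcp_rot: [-0.001, 0.055, 0.998, 0.0]
contact_force: [0.2, -0.6, -0.1]
finger_gap: 0.0475
grasp_force: 31.2
t 4.62 tcp [569.8 135.9 118.2] F [ 0.2 -0.6 -0.1] gap 47.5 grip 31.2
tool y dir 83.71 zaxis [-0.001  0.    -1.   ]
twist z units 0.0
dp mm (after turn) [-1.1 -0.7 -0.8]
```

View pics/m1.png

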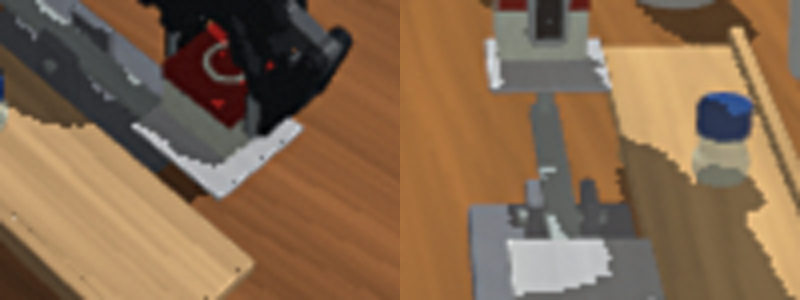

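The scene crop shows the held box above the left pan, its lower corner at (235,125) and the pan's corner at (220,198). The side crop shows the box's bottom edge at about (497,60)–(591,62), and the pan's near edge at (492,90)–(610,90).

```bash
python3 - <<'E'
from h import *
S=lambda x,y,z:ray('s1',230+x/4,200+y/4,z)[:2].round(4)
D=lambda x,y,z:ray('d1',220+(x-400)/4,140+y/4,z)[:2].round(4)
print('scene pan far-left corner',S(220,197,.085),'left near corner',S(302,125,.085),'farright',S(132,125,.085))
print('scene box bottom corner',S(235,125,.096))
print('side pan near edge',D(492,90,.083),D(610,90,.083),'far edge',D(487,40,.085),D(600,40,.085))
print('side box bottom',D(497,60,.096),D(592,62,.096))
B=lambda c,x,y:np.array(c)+R.from_euler('z',-6.3,degrees=True).as_matrix()[:2,:2]@[x,y]
c=[.5698,.1359]
for x,y in [(24,24),(24,-24),(-24,-24),(-24,24)]: 
  p=B(c,x/1e3,y/1e3);print((x,y),p.round(4),((proj('s1',[*p,.096])-[230,200])*4).round(0),((proj('d1',[*p,.096])-[220,140])*4+[400,0]).round(0))
c=[.5708,.1351]
for x,y in [(33,33),(33,-33),(-33,-33),(-33,33)]: 
  p=B(c,x/1e3,y/1e3);print('pan',(x,y),p.round(4),((proj('s1',[*p,.085])-[230,200])*4).round(0),((proj('d1',[*p,.085])-[220,140])*4+[400,0]).round(0))
E
```

```text
scene pan far-left corner [0.6086 0.1647] left near corner [0.5436 0.1708] farright [0.6022 0.0997]
scene box bottom corner [0.5733 0.1472]
side pan near edge [0.5377 0.1014] [0.601  0.0932] far edge [0.5448 0.1632] [0.6088 0.155 ]
side box bottom [0.5419 0.1113] [0.5924 0.1022]
(24, 24) [0.5963 0.1571] [224. 162.] [578.  22.]
(24, -24) [0.591  0.1094] [159. 109.] [587.  57.]
(-24, -24) [0.5433 0.1147] [221.  60.] [499.  57.]
(-24, 24) [0.5486 0.1624] [285. 111.] [494.  22.]
pan (33, 33) [0.6072 0.1643] [221. 195.] [594.  34.]
pan (33, -33) [0.6    0.0987] [133. 121.] [606.  82.]
pan (-33, -33) [0.5344 0.1059] [217.  55.] [485.  83.]
pan (-33, 33) [0.5416 0.1715] [305. 123.] [479.  34.]
```

```bash
python3 -m handwheel '{"dp":[[-1,-0.5,3],[-1,-0.5,3],[-0.7,0,3],[0,0,0.5],[0,0,0],[0,0,0]],"twist":[[0,0,0],[0,0,0],[0,0,0],[0,0,0],[0,0,0],[0,0,0]]}'
python3 -m handwheel '{"dp":[[0,0,0],[0,0,0],[0,0,0],[0,0,0],[0,0,0],[0,0,0],[0,0,0],[0,0,0],[0,0,0],[0,0,0],[0,0,0],[0,0,0],[0,0,-10],[0,0,-20],[0,0,-30],[0,0,-35],[0,0,-20]],"twist":[[0,0,0],[0,0,0],[0,0,0],[0,0,0],[0,0,0],[0,0,0],[0,0,0],[0,0,0],[0,0,0],[0,0,0],[0,0,0],[0,0,0],[0,0,0],[0,0,0],[0,0,0],[0,0,0],[0,0,0]]}' -0.6
python3 - <<'E'
from h import *
go([.413,-.185,.20],109)
a=snap('scene','s2')[200:275,230:330]; b=snap('side','d2')[130:230,220:320]
cv2.imwrite('pics/m2.png',np.hstack([cv2.resize(a[:,:],(400,300),interpolation=2),cv2.resize(b[10:85],(400,300),interpolation=2)])[:,:,::-1])
E
```

```text
time_s: 5.22
ee_pos: [0.5731, 0.1339, 0.1087]
tcp_rot: [-0.0, 0.055, 0.998, -0.0]
contact_force: [0.5, -0.3, -0.8]
finger_gap: 0.0477
grasp_force: 31.2
time_s: 6.63
ee_pos: [0.5745, 0.1341, 0.2287]
tcp_rot: [0.003, 0.055, 0.998, 0.0]
contact_force: [0.6, -0.6, 0.2]
finger_gap: 0.0684
grasp_force: 0.0
t 6.63 tcp [574.5 134.1 228.7] F [ 0.6 -0.6  0.2] gap 68.4 grip 0.0
tool y dir 83.66 zaxis [ 0.005  0.    -1.   ]
twist z units -5.07
dp mm (after turn) [ 256.8 -249.1   27.1]
```

```bash
python3 -m handwheel '{"dp":[[0,0,0],[0,0,0],[0,0,0],[0,0,0],[0,0,0],[0,0,0],[21.4,-20.8,2],[21.4,-20.8,2],[21.4,-20.8,2],[21.4,-20.8,2],[21.4,-20.8,2],[21.4,-20.8,2],[21.4,-20.8,2],[21.4,-20.8,4],[21.4,-20.8,4],[21.4,-20.8,4],[21.4,-20.8,4],[21.4,-20.8,4],[0,0,20],[0,0,0]],"twist":[[0,0,-0.85],[0,0,-0.85],[0,0,-0.85],[0,0,-0.85],[0,0,-0.85],[0,0,-0.85],[0,0,0],[0,0,0],[0,0,0],[0,0,0],[0,0,0],[0,0,0],[0,0,0],[0,0,0],[0,0,0],[0,0,0],[0,0,0],[0,0,0],[0,0,0],[0,0,0]]}' -1
python3 - <<'E'
from h import *
go([.413,-.185,.17],109)
w=snap('wrist','w2'); m=cv2.imread('pics/m2.png')
out=np.zeros((600,800,3),np.uint8); out[:300]=m; out[300:,:400]=cv2.resize(w,(400,300))[:,:,::-1]
out[300:,400:]=cv2.resize(w[130:270,165:352],(400,300))[:,:,::-1]
cv2.imwrite('pics/m3.png',out)
E
```

```text
time_s: 8.4
ee_pos: [0.41, -0.1857, 0.1666]
tcp_rot: [-0.002, -0.165, 0.986, 0.002]
contact_force: [-0.9, 1.2, -0.5]
finger_gap: 0.0853
grasp_force: 0.0
t 8.4 tcp [ 410.  -185.7  166.6] F [-0.9  1.2 -0.5] gap 85.3 grip 0.0
tool y dir 108.97 zaxis [-0.005  0.004 -1.   ]
twist z units -0.01
dp mm (after turn) [-3.1 -0.3 -3.5]
```

View pics/m3.png

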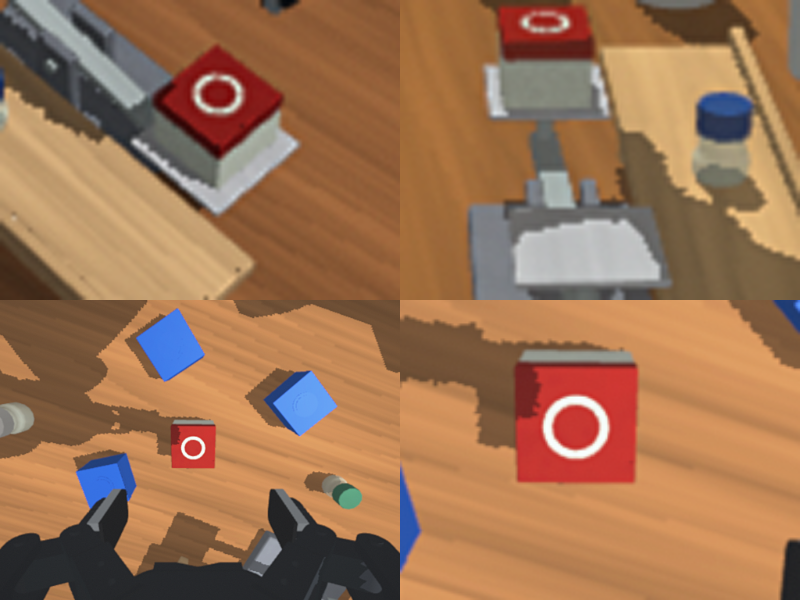

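The left box stands centred on the lowered left pan (lid at (218,95)). The right box's lid is at crop (515–636, 364–482), square to the jaws. The blue cubes are clear of the fingers.

```bash
python3 - <<'E'
from h import *
f=lambda x,y:(165+(x-400)/2.139,130+(y-300)/2.143)
q=np.array([ray('w2',*f(*p),.04)[:2] for p in [(515,364),(636,364),(636,482),(515,482)]])
e=np.roll(q,-1,0)-q;print(q.mean(0),np.linalg.norm(e,axis=1),np.degrees(np.arctan2(e[:,1],e[:,0]))%90)
c=q.mean(0);go([c[0],c[1],.022],109)
E
```

```text
[ 0.41419442 -0.19015553] [0.04795005 0.05000959 0.05058418 0.0499766 ] [18.89478718 20.13772507 18.84353732 17.11827985]
t 8.45 tcp [ 410.8 -185.2  167.8] F [ 0.6 -0.1 -0.3] gap 85.4 grip 0.0
tool y dir 109.07 zaxis [-0.004  0.004 -1.   ]
twist z units 0.01
dp mm (after turn) [ -2.   -6.5 145.8]
```

```bash
python3 -m handwheel '{"dp":[[-1,-2,30],[-1,-2,35],[-0.5,-1,35],[0,0,25],[0,0,12],[0,0,8.5],[0,0,0],[0,0,0]],"twist":[[0,0,0],[0,0,0],[0,0,0],[0,0,0],[0,0,0],[0,0,0],[0,0,0],[0,0,0]]}' -1 30
python3 -m handwheel '{"dp":[[0,0,0],[0,0,0],[0,0,0],[0,0,0],[0,0,0],[0,0,0],[0,0,0],[0,0,0],[0,0,0],[0,0,0]],"twist":[[0,0,0],[0,0,0],[0,0,0],[0,0,0],[0,0,0],[0,0,0],[0,0,0],[0,0,0],[0,0,0],[0,0,0]]}' 1 30
python3 - <<'E'
from h import *
go([.5472,-.0925,.165],83.7)
E
```

```text
time_s: 9.12
ee_pos: [0.4172, -0.1898, 0.025]
tcp_rot: [0.0, -0.167, 0.986, -0.0]
contact_force: [0.3, 0.1, 0.4]
finger_gap: 0.0853
grasp_force: 0.0
time_s: 9.95
ee_pos: [0.4172, -0.1903, 0.0254]
tcp_rot: [0.001, -0.166, 0.986, -0.0]
contact_force: [-1.0, 1.8, 7.0]
finger_gap: 0.0476
grasp_force: 32.4
t 9.95 tcp [ 417.2 -190.3   25.4] F [-1.   1.8  7. ] gap 47.6 grip 32.4
tool y dir 109.16 zaxis [ 0.001 -0.001 -1.   ]
twist z units 5.09
dp mm (after turn) [-118.6  111.4 -139.6]
```

```bash
python3 -m handwheel '{"dp":[[0,0,-10],[0,0,-25],[0,0,-35],[0,0,-35],[0,0,-30],[0,0,-10],[0,0,0],[-15,14,0],[-25,23,0],[-28,26,0],[-25,23,0],[-16,15,0],[-10,9.5,0],[-0.5,0,10],[0,0,15],[0,0,5],[0,0,0],[0,0,0]],"twist":[[0,0,0],[0,0,0],[0,0,0.85],[0,0,0.85],[0,0,0.85],[0,0,0.85],[0,0,0.85],[0,0,0.84],[0,0,0],[0,0,0],[0,0,0],[0,0,0],[0,0,0],[0,0,0],[0,0,0],[0,0,0],[0,0,0],[0,0,0]]}'
python3 - <<'E'
from h import *
go([.5472,-.0925,.128],83.7)
a=snap('scene','s3')[135:225,180:300]; b=snap('side','d3')[160:250,220:340]
cv2.imwrite('pics/m4.png',np.hstack([cv2.resize(a,(400,300),interpolation=2),cv2.resize(b,(400,300),interpolation=2)])[:,:,::-1])
B=lambda c,x,y:np.array(c)+R.from_euler('z',-6.3,degrees=True).as_matrix()[:2,:2]@[x,y]
k=400/120
c=env.state()['ee_pos'][:2]; zb=env.state()['ee_pos'][2]-.0254
for nm,c,h,z in(('box',c,24,zb),('pan',[.5473,-.0934],33,.101)):
 for x,y in [(h,h),(h,-h),(-h,-h),(-h,h)]: 
  p=B(c,x/1e3,y/1e3);print(nm,(x,y),p.round(4),((proj('s3',[*p,z])-[180,135])*k).round(0),((proj('d3',[*p,z])-[220,160])*k+[400,0]).round(0))
E
```

```text
time_s: 11.45
ee_pos: [0.5455, -0.0924, 0.1389]
tcp_rot: [-0.001, 0.055, 0.998, 0.0]
contact_force: [0.6, 0.3, -1.3]
finger_gap: 0.0475
grasp_force: 32.4
t 11.45 tcp [545.5 -92.4 138.9] F [ 0.6  0.3 -1.3] gap 47.5 grip 32.4
tool y dir 83.66 zaxis [-0.001  0.    -1.   ]
twist z units -0.01
dp mm (after turn) [-1.7  0.1 10.9]
box (24, 24) [ 0.573  -0.0714] [114. 143.] [593.  88.]
box (24, -24) [ 0.5677 -0.1191] [ 71. 108.] [605. 132.]
box (-24, -24) [ 0.52   -0.1139] [123.  75.] [511. 133.]
box (-24, 24) [ 0.5253 -0.0662] [166. 109.] [505.  89.]
pan (33, 33) [ 0.5837 -0.0642] [113. 170.] [608. 102.]
pan (33, -33) [ 0.5765 -0.1298] [ 54. 121.] [625. 165.]
pan (-33, -33) [ 0.5109 -0.1226] [124.  77.] [496. 166.]
pan (-33, 33) [ 0.5181 -0.057 ] [183. 122.] [488. 104.]
```

View pics/m4.png

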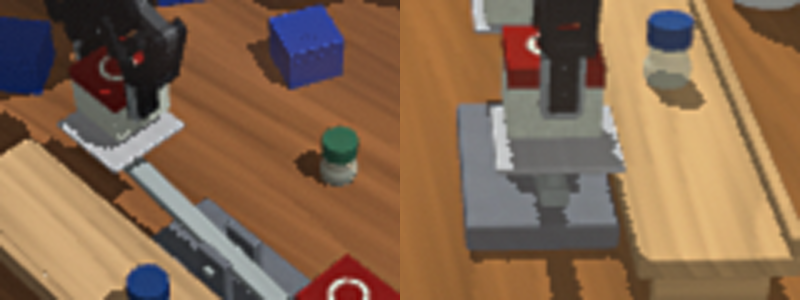

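The right pan's corners match the prediction to a pixel or two. The held box sits about 2 mm too near the robot, so I correct by 3.5 mm, lower it and release.

```bash
python3 -m handwheel '{"dp":[[-1.5,-0.5,3],[-1,0,3],[-1,0,3],[0,0,1.5],[0,0,0],[0,0,0]],"twist":[[0,0,0],[0,0,0],[0,0,0],[0,0,0],[0,0,0],[0,0,0]]}'
python3 -m handwheel '{"dp":[[0,0,0],[0,0,0],[0,0,0],[0,0,0],[0,0,0],[0,0,0],[0,0,0],[0,0,0],[0,0,0],[0,0,0],[0,0,0],[0,0,0],[0,0,0],[0,0,0],[0,0,-10],[0,0,-20],[0,0,-30],[0,0,-35],[0,0,-25],[0,0,0]],"twist":[[0,0,0],[0,0,0],[0,0,0],[0,0,0],[0,0,0],[0,0,0],[0,0,0],[0,0,0],[0,0,0],[0,0,0],[0,0,0],[0,0,0],[0,0,0],[0,0,0],[0,0,0],[0,0,0],[0,0,0],[0,0,0],[0,0,0],[0,0,0]]}' -0.6
python3 - <<'E'
from h import *
go(None)
a=snap('scene','s4')[130:280,160:360]; b=snap('side','d4')[110:260,200:400]
cv2.imwrite('pics/m5.png',np.hstack([cv2.resize(a,(400,300),interpolation=2),cv2.resize(b,(400,300),interpolation=2)])[:,:,::-1])
E
```

```text
time_s: 12.05
ee_pos: [0.5498, -0.0929, 0.1286]
tcp_rot: [-0.0, 0.055, 0.998, 0.0]
contact_force: [0.2, 0.3, -1.7]
finger_gap: 0.0479
grasp_force: 32.4
time_s: 13.72
ee_pos: [0.5531, -0.0941, 0.2568]
tcp_rot: [0.006, 0.055, 0.998, -0.002]
contact_force: [1.2, -0.2, 0.6]
finger_gap: 0.0681
grasp_force: 0.0
t 13.72 tcp [553.1 -94.1 256.8] F [ 1.2 -0.2  0.6] gap 68.1 grip 0.0
tool y dir 83.72 zaxis [ 0.012 -0.005 -1.   ]
```

View pics/m5.png

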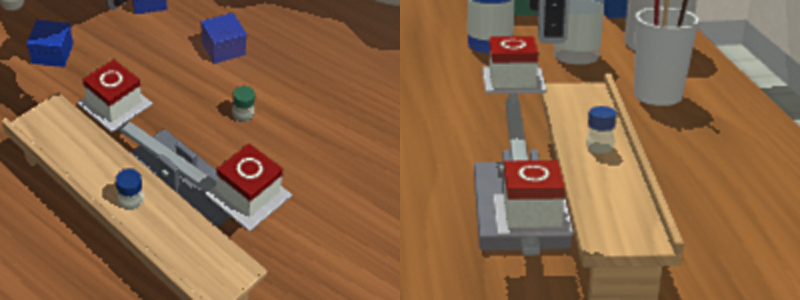

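The side crop shows the right (near) pan dropped and the left pan up, so the right box is the heavier. I'll check its centring with an overlay.

```bash
python3 - <<'E'
from h import *
B=lambda c,x,y:np.array(c)+R.from_euler('z',-6.3,degrees=True).as_matrix()[:2,:2]@[x,y]
outs=[]
for f,x0,y0 in(('s4',185,140),('d4',225,170)):
  k=5;im=cv2.resize(np.load(f'pics/{f}.npy')[y0:y0+80,x0:x0+80],None,fx=k,fy=k,interpolation=2)[:,:,::-1].copy()
  c=[.5473,-.0934]
  for h,z,col in((33,.069,(0,255,0)),(24,.069,(255,255,0)),(24,.109,(255,0,255))):
    P=[((proj(f,[*B(c,x*h/1e3,y*h/1e3),z])+.5-[x0,y0])*k) for x,y in((1,1),(1,-1),(-1,-1),(-1,1))]
    cv2.polylines(im,[np.int32(P)],True,col,1)
  outs.append(im)
cv2.imwrite('pics/m6.png',np.hstack(outs))
E
```

```text
(no output)
```

View pics/m6.png

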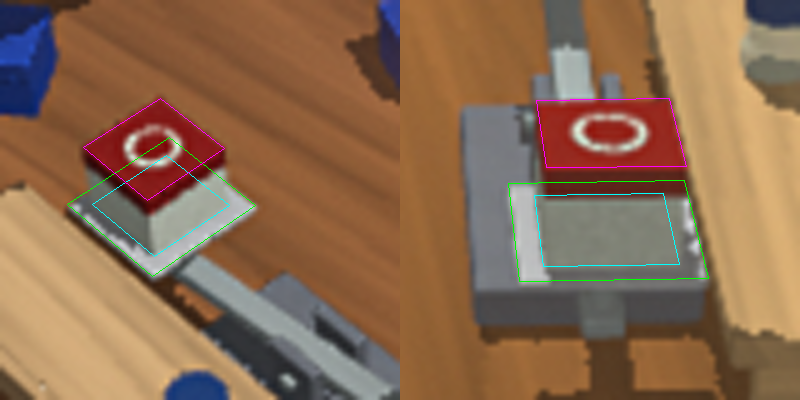

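The right pan matches the "down" outline (z 69), and the box is centred to within about 2 mm, so the right box is to be slid. I go behind it with the fingers part-closed.

```bash
python3 -m handwheel '{"dp":[[10,0,0],[15,0,0],[15,0,0],[7,0,0],[0,0,0],[0,0,0],[0,0,0]],"twist":[[0,0,0],[0,0,0],[0,0,0],[0,0,0],[0,0,0],[0,0,0],[0,0,0]]}' 0.5 30
python3 - <<'E'
from h import *
go([.5065,-.0889,.085],83.7)
E
```

```text
time_s: 14.4
ee_pos: [0.5035, -0.0879, 0.2486]
tcp_rot: [-0.0, 0.055, 0.998, 0.0]
contact_force: [-0.9, -1.1, -0.2]
finger_gap: 0.0212
grasp_force: 0.0
t 14.4 tcp [503.5 -87.9 248.6] F [-0.9 -1.1 -0.2] gap 21.2 grip 0.0
tool y dir 83.7 zaxis [-0.  0. -1.]
twist z units 0.0
dp mm (after turn) [ -3.1  -0.7 163.6]
```

```bash
python3 -m handwheel '{"dp":[[-1,-0.5,20],[-1,0,30],[0,0,30],[0,0,30],[0,0,25],[0,0,15],[0,0,8],[0,0,4],[0,0,0],[0,0,0]],"twist":[[0,0,0],[0,0,0],[0,0,0],[0,0,0],[0,0,0],[0,0,0],[0,0,0],[0,0,0],[0,0,0],[0,0,0]]}'
python3 - <<'E'
from h import *
go([.5473+.994*.045,-.0934-.1097*.045,.085],83.7)
c=env.state()['ee_pos'][:2]-np.array([.5473,-.0934]); print('bal x',c@[.994,-.1097]*1e3,'y',c@[.1097,.994]*1e3)
E
```

```text
time_s: 15.23
ee_pos: [0.506, -0.0889, 0.0878]
tcp_rot: [0.001, 0.055, 0.998, -0.0]
contact_force: [-0.4, -1.0, 0.4]
finger_gap: 0.0215
grasp_force: 0.0
t 15.23 tcp [506.  -88.9  87.8] F [-0.4 -1.   0.4] gap 21.5 grip 0.0
tool y dir 83.71 zaxis [ 0.002 -0.001 -1.   ]
twist z units 0.0
dp mm (after turn) [-86.5   0.    2.9]
bal x -41.503445163237146 y -0.020471870019515243
```

```bash
python3 -m handwheel '{"dp":[[0,0,1],[0,0,1],[-2,0,0],[-2,0,0],[-3,0,0],[-3,0,0],[-3,0,0],[-3,0,0],[-3,0,0],[-3,0,0],[-3,0,0],[-3,0,0],[-3,0,0],[-3,0,0],[-3,0,0],[-3,0,0],[-3,0,0],[-3,0,0],[-3,0,0],[-3,0,0]],"twist":[[0,0,0],[0,0,0],[0,0,0],[0,0,0],[0,0,0],[0,0,0],[0,0,0],[0,0,0],[0,0,0],[0,0,0],[0,0,0],[0,0,0],[0,0,0],[0,0,0],[0,0,0],[0,0,0],[0,0,0],[0,0,0],[0,0,0],[0,0,0]]}'
python3 -m handwheel '{"dp":[[-3,0,0],[-3,0,0],[-3,0,0],[-3,0,0],[-3,0,0],[-3,0,0],[-3,0,0],[-3,0,0],[-3,0,0],[-2,0,0],[-1,0,0],[-0.5,0,0],[0,0,0],[0,0,0]],"twist":[[0,0,0],[0,0,0],[0,0,0],[0,0,0],[0,0,0],[0,0,0],[0,0,0],[0,0,0],[0,0,0],[0,0,0],[0,0,0],[0,0,0],[0,0,0],[0,0,0]]}'
python3 - <<'E'
from h import *
go(None)
c=env.state()['ee_pos'][:2]-np.array([.5473,-.0934]); print('bal x',c@[.994,-.1097]*1e3,'y',c@[.1097,.994]*1e3)
E
```

```text
time_s: 16.9
ee_pos: [0.5572, -0.0943, 0.0849]
tcp_rot: [0.0, 0.055, 0.998, -0.0]
contact_force: [-0.9, -0.2, -0.7]
finger_gap: 0.0215
grasp_force: 0.6
time_s: 18.07
ee_pos: [0.5872, -0.0976, 0.0849]
tcp_rot: [0.0, 0.055, 0.998, -0.0]
contact_force: [-1.1, -0.2, 0.1]
finger_gap: 0.0215
grasp_force: 0.6
t 18.07 tcp [587.2 -97.6  84.9] F [-1.1 -0.2  0.1] gap 21.5 grip 0.6
tool y dir 83.71 zaxis [ 0. -0. -1.]
bal x 40.138855593689506 y 0.23341072026144682
```

```bash
python3 -m handwheel '{"dp":[[0.5,0,-1],[0.5,0,-2],[0,0,-2],[0,0,-3],[0,0,-3],[0,0,-4],[0,0,-4],[0,0,-5],[0,0,-8],[0,0,-15],[0,0,-25],[0,0,-30],[0,0,-30],[0,0,-20],[0,0,0],[0,0,0],[0,0,0]],"twist":[[0,0,0],[0,0,0],[0,0,0],[0,0,0],[0,0,0],[0,0,0],[0,0,0],[0,0,0],[0,0,0],[0,0,0],[0,0,0],[0,0,0],[0,0,0],[0,0,0],[0,0,0],[0,0,0],[0,0,0]]}'
python3 -m handwheel '{"dp":[[15,-10,0],[25,-10,0],[25,-10,0],[25,-10,0],[15,0,0],[0,0,0],[0,0,0]],"twist":[[0,0,0],[0,0,0],[0,0,0],[0,0,0],[0,0,0],[0,0,0],[0,0,0]]}'
python3 - <<'E'
from h import *
go(None)
B=lambda c,x,y:np.array(c)+R.from_euler('z',-6.3,degrees=True).as_matrix()[:2,:2]@[x,y]
outs=[]
for n,f,x0,y0 in(('scene','s5',160,130),('side','d5',200,110)):
  k=2.6;w=154;snap(n,f);im=cv2.resize(np.load(f'pics/{f}.npy')[y0:y0+w,x0:x0+w],(400,400),interpolation=2)[:,:,::-1].copy();k=400/w
  c=[.5473,-.0934]
  for x1,x2,h,z,col in((37,114,33,.066,(0,255,0)),(51,99,24,.066,(255,255,0)),(51,99,24,.106,(255,0,255))):
    P=[((proj(f,[*B(c,x/1e3,y/1e3),z])+.5-[x0,y0])*k) for x,y in((x1,h),(x2,h),(x2,-h),(x1,-h))]
    cv2.polylines(im,[np.int32(P)],True,col,1)
  outs.append(im)
cv2.imwrite('pics/m7.png',np.hstack(outs))
E
```

```text
time_s: 19.48
ee_pos: [0.5856, -0.0972, 0.2361]
tcp_rot: [-0.001, 0.055, 0.998, 0.0]
contact_force: [0.5, -1.1, 0.1]
finger_gap: 0.0216
grasp_force: 0.0
time_s: 20.07
ee_pos: [0.4767, -0.1254, 0.2356]
tcp_rot: [-0.001, 0.055, 0.998, 0.001]
contact_force: [0.3, -1.1, -0.2]
finger_gap: 0.0213
grasp_force: 0.0
t 20.07 tcp [ 476.7 -125.4  235.6] F [ 0.3 -1.1 -0.2] gap 21.3 grip 0.0
tool y dir 83.67 zaxis [-0.002  0.001 -1.   ]
```

View pics/m7.png

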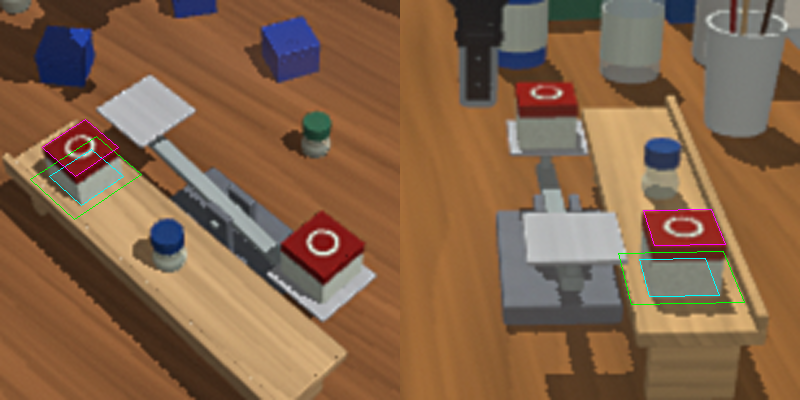

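The heavy box stands upright and wholly on the ledge, on its predicted outline. The light box stands on its now-lowered left pan, the jars look undisturbed, and the arm is clear. I let everything settle for a second and hand in.

```bash
python3 -m handwheel '{"dp":[[0,0,0],[0,0,0],[0,0,0],[0,0,0],[0,0,0],[0,0,0],[0,0,0],[0,0,0],[0,0,0],[0,0,0],[0,0,0],[0,0,0]],"twist":[[0,0,0],[0,0,0],[0,0,0],[0,0,0],[0,0,0],[0,0,0],[0,0,0],[0,0,0],[0,0,0],[0,0,0],[0,0,0],[0,0,0]]}'
python3 -c "
from plant import job
print(job.sign_off())"
```

```text
time_s: 21.17
ee_pos: [0.4773, -0.1257, 0.2368]
tcp_rot: [0.0, 0.055, 0.998, -0.0]
contact_force: [0.3, -0.0, -0.1]
finger_gap: 0.0214
grasp_force: 0.0
the job is handed in; nothing more can be done
None
```

Job handed in at about 21 s: the right pan dropped, so I slid its box onto the ledge, where it stands upright and wholly on it; the lighter box stands on the left pan, and the last pictures showed the jars in place.

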